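# Load a tag blank from its lidded box into the marking nest

## Robot

A 7-joint arm with a two-finger parallel gripper is mounted at the origin on a cart in front of the work surface, level with it; the furniture and walls round the work are solid. World frame = base frame: x ahead of the robot, y to its left, z up, the work surface at z = 0. Lengths are in m, angles in degrees, forces in N, time in s.
With the tool pointing down it reaches from about 0.425 to 0.875 m from the base axis. Payload 4.7 kg.
Tool frame: the origin (TCP) lies on the centre line of the jaws, within the pads' length; the fingertips stand 17 mm ahead of it and the grasp point (between the pads) lies 2 mm behind it; z points along the fingers, y is the line along which they close (so a half turn about z gives the same grasp; the last joint's range is limited). The gripper opens to 87 mm and grips with 3 to 60 N. Pads are 19 mm wide; open, the fingers measure 117 mm over their backs; the gripper's body (75 mm by 190 mm) begins 51 mm behind the grasp point.
Start: joints at [-71.442, 18.392, -4.016, 83.108, 1.295, 78.541, -3.26], TCP at [0.198, 0.619, 0.24] pointing down, gripper open.
Joint ranges: [-163.93, 163.93], [-17.29, 119.83], [-79.2, 71.16], [3.27, 140.29], [-89.18, 269.18], [5.43, 117.66], [-154.24, 154.24]. Speed limits (degrees/s): [147.25, 147.25, 180, 180, 180, 180, 180].

## Interface

Orientations are given as [roll, pitch, yaw] about the fixed x, y, z axes, in that order (R = Rz(yaw) Ry(pitch) Rx(roll)).
In Python, from cell import env, read_camera gives the robot as it stands.
- The arm moves only by the shell command python3 -m jog 'ROWS' [FORCE]. ROWS is JSON, a list of rows, each a list of 5 numbers: the opening, from 0 (shut) to 1 (fully open), then the shift along the tool's x, y, z each as a share of 0.02 m, from -1 to 1, then the turn about the tool's z as a share of 45 degrees, from -1 to 1. In form: [[gripper, x, y, z, yaw], ...]. A call has 1 to 12 rows; each row shifts and turns the commanded pose from where the row before left it, along the tool's axes as they then stand; what a row does not reach is not made up. A row lasts 1/12 s, in which the tool goes at most 41.7 mm and 7.16 degrees, less where a joint would pass 70% of its speed; a pose out of reach is approached as far as the arm can. A call with a number of a shift or a turn outside -1 to 1 is refused whole. A call with a gripper value outside its range is refused whole. The fingers move at their own pace and stop on an object; FORCE is the grip in N (left out, the last holds). Time passes only in rows, so rows that do not move let the fingers close. It gives the time, the measured TCP pose, the force, the opening and the grip force at its end, in the units of the state.
- env.get_obs(): the state, without advancing time (a new reading comes with each control period).
- read_camera(name): name is "scene" or "side" or "wrist"; returns a dict with "color" (400x640x3 uint8, red, green, blue), "range_z" (400x640 float32, m along the optical axis (not along the pixel's ray), 0 where there is no reading), "mtx" (3x3 intrinsics, pixels), "k1" (the pictures are not rectified: a ray, as slopes to the right and down, at radius r is drawn at 1 + k1 r^2 times it, then the intrinsics apply), "world_from_camera" (4x4, takes a point from camera to world coordinates); the wrist camera has in their place "T_tool_cam" (4x4, takes a point from camera to tool coordinates, whose origin is the TCP and whose axes are the flange's). Camera axes: x right, y down, z forward; pixel columns grow to the right and rows downward; lengths in m; the calibration is good to about 2 mm. A picture is of the moment at which its call begins: read the wrist's pose just before it.
- env.sign_off(): hands the job in; it is judged then, once.
The state is a dict: "time_s": time; "qpos": joint angles; "joint_velocities": joint speeds; "effort": joint torques, N m; "tool_pos": TCP position; "tool_rot": TCP orientation; "force": force on the tool from outside, world axes, zero at the start; "wrist_torque": the same for the moment, N m; "grip_width": finger opening in m; "grasp_force": force on a finger pad.
Only numpy, scipy, OpenCV 4.12 (cv2) and the standard library are available. Lean on these libraries where they do the work, as an engineer would, in place of code of your own. Each camera call takes 0.05 s, during which the arm holds its last target. There are 200 camera calls.

## Task

Lift the loose lid off the small steel box and set it down flat beside it on the cart, then take out the name-tag blank and lay it flat on the open cart top, clear of the box and the nest, to change your grip. Take it up again by its two ends and set it gently flat on the pad of the marking nest, between the two rails and with both ends overhanging alike; then put the lid gently back on the box, square and fully seated. Leave the nearby bolt, tape measure, ring, black tape and power brick where they stand.

Things in the scene. Friction and masses are not known exactly. Their poses are not given: they have to be found in the camera images.
- blank_box: fixed open box of bare sheet steel, outside 122 (x) x 80 (y) x 40 (z) mm, walls 4 mm, floor 4 mm thick, so 114 x 72 mm inside. Origin: centre of its underside, on the cart top; x along its long side, y along its short side, z up. Its lid lies on it at the start. A thin mouse mat (3.5 mm) lies on the cart to the left of it.
- box_lid: loose steel lid: plate 122 (x) x 80 (y) x 3 mm, under it a plug 106 x 64 mm, 5 mm deep, that fits the box with 4 mm play a side; knob in the middle of the top, 26 mm diameter. Origin: centre of the plug's underside; plate 5 to 8 mm above it, knob's grip 21 to 39, its top 41. Seated, the origin is 35 mm above the box's; laid on the cart top at z = 0. Half a turn makes no difference.
- tag_blank: stainless name-tag blank, flat plate 30 (x) x 62 (y) x 6 (z) mm, 0.07 kg. At the start flat on the floor of the closed box, origin 4 mm above the box's, its long axis (y) along the box's y; only beside its long sides (30 mm across, along x) is there room for fingers. Origin: centre of its underside.
- marking_nest: fixed block: level pad 54 mm long (x), 30 mm above the cart top, between two rails along x, 34.4 mm apart, 8 mm wide, 8 mm higher than the pad (tops at 38 mm); foot plate 54 (x) x 84 (y) x 8 mm. The pad is open at both x ends; a blank laid along x overhangs it by 4 mm at each. Origin: centre of the underside, on the cart top.
- standing_bolt: bystander: rusty bolt standing on its head, 27 mm wide, 60 mm high; origin centre of its underside
- tape_measure: bystander: pocket tape measure lying flat, 62 x 68 x 35 mm; origin centre of its underside
- ring_gauge: bystander: plain steel ring lying flat, 64 mm diameter, 18 mm high; origin centre of its underside
- black_tape: bystander: small roll of black tape lying flat, 64 mm diameter, 19 mm high; origin centre of its underside
- power_brick: bystander: small black power brick lying flat, 31 (x) x 62 (y) x 26 mm; origin centre of its underside
Not all that is in view belongs to the job. Leave any turquoise look-alike of the box_lid alone.

How it is judged (in metres and radians):
On the way, in this order (a step that is already met when the one before it is completed fails the run):
1. the lid lies flat on the cart top, off the box, released (height (world z) of box_lid below 0.008 m and angle between box_lid's own z axis and vertical below 0.1 rad and linear speed of box_lid below 0.02 m/s and contact force between box_lid and the fingers below 0.1 N), for 0.2 s.
2. the blank lies flat on the cart top, clear of the box, released (height (world z) of tag_blank below 0.006 m and angle between tag_blank's own z axis and vertical below 0.1 rad and horizontal distance between tag_blank and blank_box above 0.06 m and linear speed of tag_blank below 0.02 m/s and contact force between tag_blank and the fingers below 0.1 N), for 0.2 s.
3. the blank lies flat on the nest's pad between the rails, centred to 6 mm along them, released (x of tag_blank in the frame of marking_nest between -0.006 and 0.006 m and y of tag_blank in the frame of marking_nest between -0.004 and 0.004 m and z of tag_blank in the frame of marking_nest between 0.028 and 0.032 m and angle between tag_blank's own z axis and vertical below 0.06 rad and angle between the y axis of tag_blank and the x axis of marking_nest, either way round below 0.15 rad and contact force between tag_blank and the fingers below 0.1 N), for 0.2 s.
At the end, for the whole second after the job is handed in: Blank flat on the nest's pad between the rails (28 to 32 mm up, centred to 6 mm along, 4 mm across, tilt < 0.06 rad, within 0.15 rad of the rails); lid seated on the box (33 to 37 mm up, within 6 mm of its centre, tilt < 0.05 rad, within 0.15 rad of square); both at rest (x of tag_blank in the frame of marking_nest between -0.006 and 0.006 m and y of tag_blank in the frame of marking_nest between -0.004 and 0.004 m and z of tag_blank in the frame of marking_nest between 0.028 and 0.032 m and angle between tag_blank's own z axis and vertical below 0.06 rad and angle between the y axis of tag_blank and the x axis of marking_nest, either way round below 0.15 rad and horizontal distance between box_lid and blank_box below 0.006 m and z of box_lid in the frame of blank_box between 0.033 and 0.037 m and angle between box_lid's own z axis and vertical below 0.05 rad and angle between the x axis of box_lid and the x axis of blank_box, either way round below 0.15 rad and linear speed of each of tag_blank, box_lid below 0.02 m/s); the robot touches nothing.
It fails at once if the blank is rammed or dropped onto the nest (over 40 N) (contact force between tag_blank and marking_nest above 40 N).
It fails at once if the lid is rammed or dropped onto the box (over 40 N) (contact force between box_lid and blank_box above 40 N).
It fails at once if a bystander (bolt, tape measure, ring, black tape, power brick) is moved by more than 25 mm (distance of any of standing_bolt, tape_measure, ring_gauge, black_tape, power_brick from where it was at the start of the episode above 0.025 m).
It fails at once if the standing bolt is knocked over (angle between standing_bolt's own z axis and vertical above 0.7 rad).
It also fails if it takes over 72 s, if anything falls off the work surface, if the arm or the gripper's body presses on something with over 40 N, if the wrist force passes 120 N, or if a joint passes its speed limit or range.

## Working session

There is one attempt and no reset: what is moved stays moved. The work goes in short steps, Python scripts to look and compute and a shell command to move; the robot and the scene stay as the last step left them, time stands still between calls to the robot, and variables do not carry over. Pictures are saved under pics/ and viewed, at most 11 in all, crops included, and the job is handed in when it is done.

```bash
ls; mkdir -p pics; python3 - <<'E'
from cell import env, read_camera
import cv2,numpy as np
o=env.get_obs();print(o)
for n in ["scene","side"]:
    d=read_camera(n);cv2.imwrite(f"pics/{n}0.png",d["color"][:,:,::-1]);np.savez(f"pics/{n}0.npz",**d);print(n,d["mtx"],d["k1"],d["world_from_camera"])
E
```

```text
pics
{'time_s': 0.0, 'qpos': array([-71.4430639 ,  18.43968355,  -4.0159131 ,  83.1764336 ,
         1.29380259,  78.53947685,  -3.25899892]), 'joint_velocities': array([-0.053422  ,  0.07528798,  0.00150975, -0.05563012, -0.02285854,
        0.0435794 , -0.03999254]), 'effort': array([-6.80310677e-04, -4.91279054e+01, -4.04174645e-01, -3.12531424e+01,
       -6.38913014e-02,  4.36424604e-02,  1.69667960e-04]), 'tool_pos': array([0.19802729, 0.61854713, 0.23844103]), 'tool_rot': array([-1.79889585e+02,  4.46630177e-03,  1.62253976e+02]), 'force': array([ 0.27313948, -0.2069845 , -0.39359872]), 'wrist_torque': array([ 0.01428284, -0.04767579, -0.02595919]), 'grasp_force': 0.0, 'grip_width': 0.0870031988402767}
scene [[460.9124321    0.         317.5400999 ]
 [  0.         460.9124321  202.72783547]
 [  0.           0.           1.        ]] -0.016776684638003893 [[-0.71791892 -0.35960398  0.59605151 -0.28961431]
 [-0.69605372  0.38322335 -0.60716479  1.04187471]
 [-0.01008199 -0.85077896 -0.52542698  0.77029438]
 [ 0.          0.          0.          1.        ]]
side [[417.24743346   0.         322.19089482]
 [  0.         417.24743346 195.59592986]
 [  0.           0.           1.        ]] -0.009575472572137 [[-0.92840263 -0.14823235  0.34072822  0.16855965]
 [-0.37154864  0.35925858 -0.85608696  1.08238795]
 [ 0.00449025 -0.92139049 -0.38861214  0.48010286]
 [ 0.          0.          0.          1.        ]]
```

View pics/scene0.png

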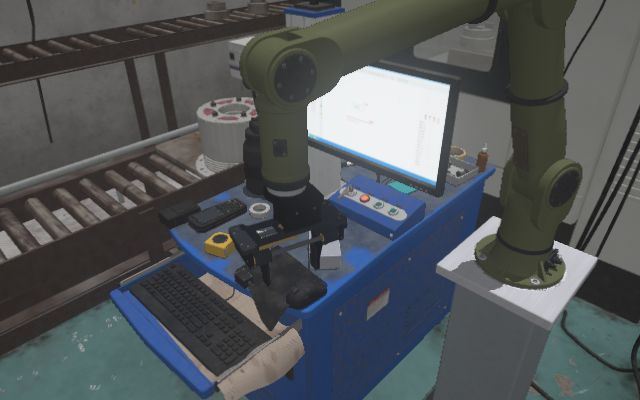

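View pics/side0.png

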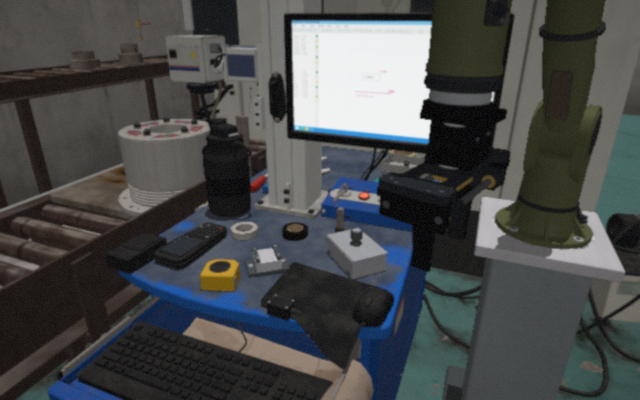

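Side view: box with knob at about (356,236), bolt (340,220), nest (268,260), tape measure (220,275), ring (244,230), black tape (295,230), mat (320,295). I'll make a top-down map from the depth and also take the wrist view.

```bash
cat > h.py <<'E'
from cell import env, read_camera
import cv2,numpy as np
from scipy.spatial.transform import Rotation as R
def Ttool():
    o=env.get_obs();T=np.eye(4);T[:3,:3]=R.from_euler('xyz',o['tool_rot'],degrees=True).as_matrix();T[:3,3]=o['tool_pos'];return T
def grab(n):
    T=Ttool();d=read_camera(n)
    d["W"]=T@d["T_tool_cam"] if n=="wrist" else d["world_from_camera"];return d
def cloud(d):
    K=d["mtx"];k1=float(d["k1"]);v,u=np.mgrid[:400,:640].astype(np.float32)
    s=cv2.undistortPoints(np.stack([u.ravel(),v.ravel()],1)[:,None].astype(np.float64),K,np.array([k1,0,0,0.]))[:,0]
    z=d["range_z"].ravel().astype(float);P=np.c_[s*z[:,None],z]
    W=d["W"];return P@W[:3,:3].T+W[:3,3],z>0,d["color"].reshape(-1,3)
def ortho(ds,x0,x1,y0,y1,res=0.001,zmax=.15):
    "row = x decreasing downwards.. top=x1; col: left=y1"
    H=int((x1-x0)/res);Wd=int((y1-y0)/res);im=np.zeros((H,Wd,3),np.uint8);hm=np.full((H,Wd),np.nan)
    for d in ds:
        p,ok,c=cloud(d);ok&=(p[:,0]>x0)&(p[:,0]<x1)&(p[:,1]>y0)&(p[:,1]<y1)&(p[:,2]<zmax)&(p[:,2]>-.03)
        p=p[ok];c=c[ok];i=np.argsort(p[:,2]);p=p[i];c=c[i]
        r=((x1-p[:,0])/res).astype(int).clip(0,H-1);q=((y1-p[:,1])/res).astype(int).clip(0,Wd-1)
        im[r,q]=c[:,::-1];hm[r,q]=p[:,2]
    return im,hm
E
python3 - <<'E'
from h import *
d=grab("side");w=grab("wrist");np.save("pics/T0.npy",w["W"])
im,hm=ortho([d],-.2,.5,.35,.95,.0015)
cv2.imwrite("pics/w0.png",w["color"][:,:,::-1])
g=np.nan_to_num(((hm+.02)/.1*255),nan=0).clip(0,255).astype(np.uint8)
for k in range(0,700,100):
    r=int(k/1.5);cv2.putText(im,f"x{.5-k/1000:.1f}",(0,r+10),0,.35,(0,255,0))
for k in range(0,600,100):cv2.putText(im,f"y{.95-k/1000:.2f}",(int(k/1.5),464),0,.35,(0,255,0))
cv2.imwrite("pics/o0.png",np.hstack([im,cv2.applyColorMap(g,cv2.COLORMAP_JET)]))
E
```

```text
(no output)
```

View pics/o0.png

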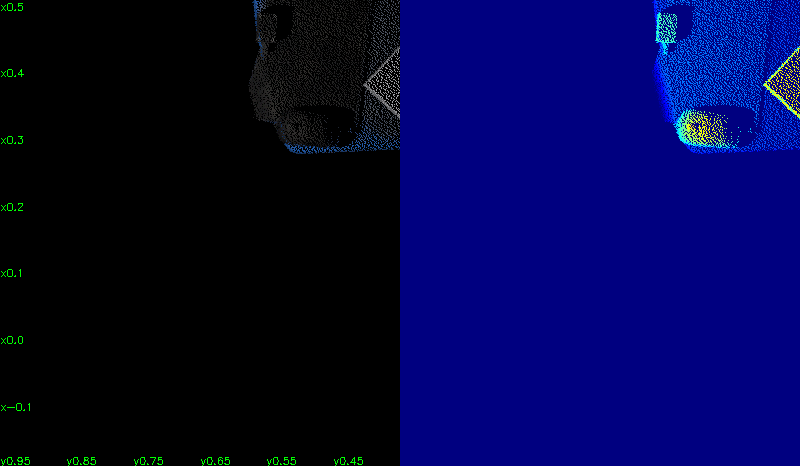

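View pics/w0.png

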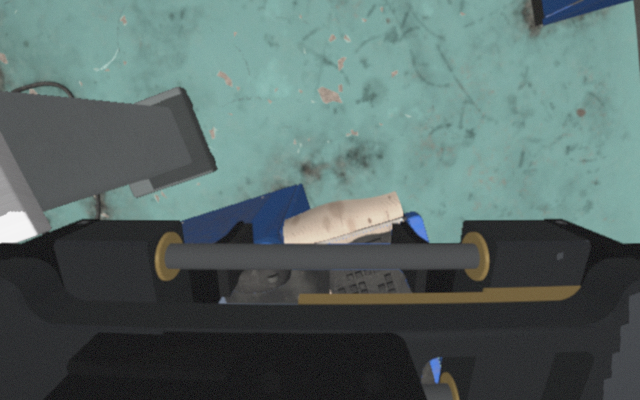

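The work lies further out in +x (the box's corner is near x 0.38, y 0.42). I'll redo the map over the right region.

```bash
python3 - <<'E'
from h import *
d=grab("side")
np.save("pics/side_cloud.npy",np.c_[cloud(d)[0],cloud(d)[2]])
im,hm=ortho([d],.28,.88,0,.6,.0015)
def lab(im):
    for k in range(0,600,100):
        r=int(k/1.5);cv2.putText(im,f"x{.88-k/1000:.2f}",(0,r+10),0,.35,(0,255,0));cv2.putText(im,f"y{.6-k/1000:.1f}",(r,396),0,.35,(0,255,0))
im=cv2.convertScaleAbs(im,alpha=1.6);lab(im)
g=np.nan_to_num(((hm+.02)/.1*255),nan=0).clip(0,255).astype(np.uint8)
cv2.imwrite("pics/o1.png",np.hstack([im,cv2.applyColorMap(g,cv2.COLORMAP_JET)]))
p=cloud(d)[0]
# lid plate top at ~.043
m=(p[:,0]>.3)&(p[:,0]<.62)&(p[:,1]>.15)&(p[:,1]<.5)
q=p[m]
for a,b in((-.01,.006),(.036,.048),(.064,.082)):
    s=q[(q[:,2]>a)&(q[:,2]<b)];print(a,len(s),np.median(s,0),s.min(0),s.max(0))
E
```

```text
-0.01 7827 [0.45498635 0.37669642 0.00103219] [ 0.30005731  0.15043342 -0.00270158] [0.61994955 0.49996426 0.00599735]
0.036 1548 [0.3875877  0.34868501 0.04267256] [0.30012959 0.15007455 0.03600265] [0.61947198 0.49998229 0.04795223]
0.064 168 [0.5830497  0.16428168 0.07226914] [0.37611467 0.15293454 0.06409871] [0.6188998  0.34756255 0.08180778]
```

View pics/o1.png

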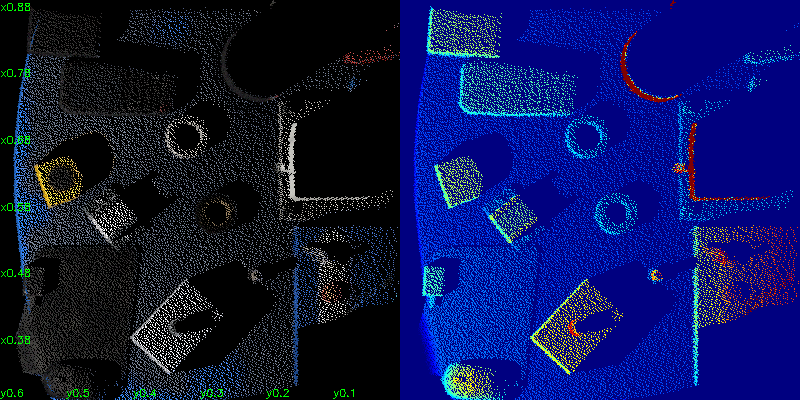

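```bash
cat >> h.py <<'E'
def plan(x=None,y=None,z=None,yaw=None):
    "tool-frame shift (in 20 mm units) and turn (7.16 deg/row max, units of 45deg)"
    T=Ttool();p=T[:3,3].copy()
    for i,v in enumerate((x,y,z)):
        if v is not None:p[i]=v
    s=T[:3,:3].T@(p-T[:3,3])/.02
    cur=env.get_obs()['tool_rot'][2]
    dy=0 if yaw is None else -((yaw-cur+180)%360-180)  # tool z down
    print("pos",T[:3,3].round(4),"yaw",cur.round(2),"-> shift units",s.round(3),"turn deg",round(dy,2),"units",round(dy/45,3))
E
python3 - <<'E'
from h import *
d=read_camera("wrist");print(d["T_tool_cam"].round(4),d["mtx"].round(1),d["k1"])
plan(.42,.40,.32,135);
c=np.load("pics/side_cloud.npy")
# mat vs cart heights
for n,(a,b,e,f) in {"mat":(.42,.49,.42,.52),"cart":(.52,.56,.32,.38),"cart2":(.32,.36,.2,.23)}.items():
    m=(c[:,0]>a)&(c[:,0]<b)&(c[:,1]>e)&(c[:,1]<f);print(n,m.sum(),np.median(c[m,2]) if m.any() else 0)
E
```

```text
[[ 5.000e-04 -9.678e-01 -2.518e-01  6.900e-02]
 [ 1.000e+00  4.000e-04  5.000e-04 -7.000e-04]
 [-4.000e-04 -2.518e-01  9.678e-01 -1.458e-01]
 [ 0.000e+00  0.000e+00  0.000e+00  1.000e+00]] [[276.    0.  321.7]
 [  0.  276.  196.9]
 [  0.    0.    1. ]] -0.04513904818039347
pos [0.1982 0.6189 0.2392] yaw 162.25 -> shift units [-13.901  -7.045  -4.035] turn deg 27.25 units 0.606
mat 1877 0.0026488368963148434
cart 221 0.00023204763888101665
cart2 106 4.509114018769189e-05
```

```bash
python3 -m jog '[[1,-1,-1,-1,0],[1,-1,-1,-1,0],[1,-1,-1,-1,0],[1,-1,-1,-1,0],[1,-1,-1,-1,0],[1,-1,-0.8,0,0],[1,-1,-0.8,0,0],[1,-1,-0.8,0,0],[1,-1,-0.8,0,0],[1,-1,-0.8,0,0],[1,-1,-0.8,0,0],[1,-1,-0.8,0,0]]'; python3 -m jog '[[1,-1,-0.7,0,0],[1,-1,-0.7,0,0],[1,-0.5,-0.1,0,0],[1,0,0,0,0.155],[1,0,0,0,0.155],[1,0,0,0,0.155],[1,0,0,0,0.155],[1,0,0,0,0.155],[1,0,0,0,0.155],[1,0,0,0,0.155],[1,0,0,0,0.155],[1,0,0,0,0.155]]';python3 -m jog '[[1,0,0,0,0.155],[1,0,0,0,0.155],[1,0,0,0,0.155],[1,0,0,0,0.155],[1,0,0,0,0.155],[1,0,0,0,0.155],[1,0,0,0,0.155],[1,0,0,0,0.12],[1,0,0,0,0],[1,0,0,0,0]]'
python3 - <<'E'
from h import *
w=grab("wrist");print(env.get_obs()['qpos'].round(1),env.get_obs()['time_s'])
cv2.imwrite("pics/w1.png",w["color"][:,:,::-1]);np.save("pics/w1cloud.npy",np.c_[cloud(w)[0],cloud(w)[2],cloud(w)[1]]);plan()
im,hm=ortho([w,grab("side")],.28,.88,0,.6,.0015)
im=cv2.convertScaleAbs(im,alpha=1.6)
for k in range(0,600,100):
        r=int(k/1.5);cv2.putText(im,f"x{.88-k/1000:.2f}",(0,r+10),0,.35,(0,255,0));cv2.putText(im,f"y{.6-k/1000:.1f}",(r,396),0,.35,(0,255,0))
im2,hm=ortho([w],.28,.88,0,.6,.0015)
g=np.nan_to_num(((hm+.02)/.1*255),nan=0).clip(0,255).astype(np.uint8)
cv2.imwrite("pics/o2.png",np.hstack([im,cv2.applyColorMap(g,cv2.COLORMAP_JET)]))
E
```

```text
time_s: 1.3
tool_pos: [0.3626, 0.3428, 0.3397]
tool_rot: [180.0, 0.0, 162.3]
force: [-0.1, 0.2, -0.2]
grip_width: 0.0868
grasp_force: 0.0
time_s: 2.3
tool_pos: [0.4002, 0.3013, 0.3395]
tool_rot: [-180.0, -0.0, 99.2]
force: [-0.0, -0.5, 0.2]
grip_width: 0.0871
grasp_force: 0.0
time_s: 3.13
tool_pos: [0.4003, 0.3009, 0.3395]
tool_rot: [-180.0, -0.0, 45.5]
force: [-0.1, 0.4, -0.6]
grip_width: 0.087
grasp_force: 0.0
[-49.6  -1.9   9.4  94.7   0.3  87.1 -84.8] 3.1833
pos [0.4004 0.3007 0.3395] yaw 45.45 -> shift units [0. 0. 0.] turn deg 0 units 0.0
```

View pics/o2.png

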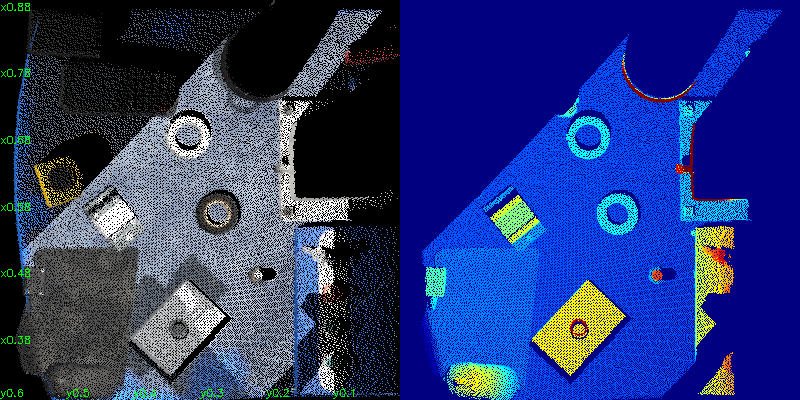

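View pics/w1.png

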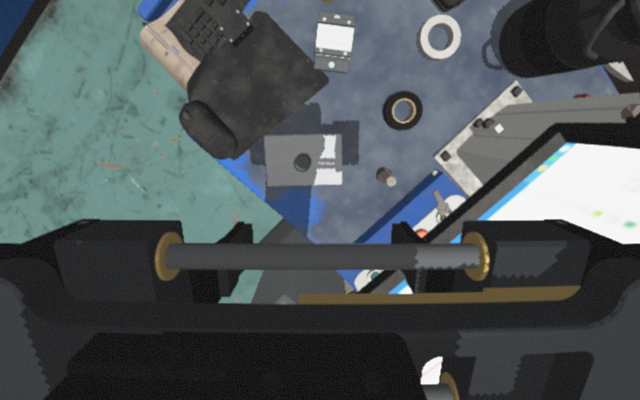

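The wrist view shows the lid and knob at about (303,160), nest (333,42), black tape (403,110), bolt (386,176), ring (440,37) and the mat at upper left (260,90). Next I'll fit the poses.

```bash
python3 - <<'E'
from h import *
c=np.load("pics/w1cloud.npy");c=c[c[:,6]>0]
def rect(n,x0,x1,y0,y1,z0,z1):
    m=(c[:,0]>x0)&(c[:,0]<x1)&(c[:,1]>y0)&(c[:,1]<y1)&(c[:,2]>z0)&(c[:,2]<z1);p=c[m]
    r=cv2.minAreaRect((p[:,:2]*1000).astype(np.float32));print(n,m.sum(),"medz",np.median(p[:,2]).round(4),[np.round(q,1) for q in r])
    return p
rect("lid",.32,.48,.24,.42,.036,.049)
p=rect("knob",.35,.43,.29,.37,.068,.085)
print(p.mean(0)[:3].round(4),cv2.minEnclosingCircle((p[:,:2]*1000).astype(np.float32)))
rect("nest rails",.49,.63,.36,.48,.034,.045)
rect("nest pad+",.49,.63,.36,.48,.026,.033)
rect("nest foot",.49,.63,.36,.48,.006,.012)
rect("tape",.5,.62,.22,.33,.012,.03)
rect("bolt",.44,.50,.18,.25,.03,.07)
rect("ring",.6,.75,.26,.37,.012,.03)
p=rect("mat",.36,.49,.42,.52,-.01,.01)
A=np.c_[p[:,:2],np.ones(len(p))];print(np.linalg.lstsq(A,p[:,2],rcond=None)[0])
p=rect("matall",.30,.54,.36,.52,.002,.006)
p=rect("cart",.45,.6,.3,.34,-.01,.006)
E
```

```text
lid 3673 medz 0.0435 [array([388.1, 331.8]), array([ 79.5, 123.1]), np.float64(46.9)]
knob 98 medz 0.0752 [array([388.4, 332.1]), array([25. , 24.5]), np.float64(18.0)]
[0.3903 0.3323 0.0749] ((388.4490966796875, 332.1260986328125), 12.798068046569824)
nest rails 518 medz 0.0384 [array([551.3, 427.6]), array([50.8, 54.9]), np.float64(39.1)]
nest pad+ 903 medz 0.0306 [array([547.3, 425.1]), array([43.4, 55. ]), np.float64(38.2)]
nest foot 553 medz 0.0086 [array([544.7, 429.8]), array([109.8,  97.8]), np.float64(1.6)]
tape 880 medz 0.0187 [array([558.5, 273.9]), array([61.7, 60.7]), np.float64(3.2)]
bolt 120 medz 0.0599 [array([466.6, 214.1]), array([15. , 14.3]), np.float64(71.4)]
ring 1152 medz 0.0184 [array([682.4, 325.8]), array([87.6, 63.3]), np.float64(42.2)]
mat 5066 medz 0.0042 [array([425., 470.]), array([ 99.9, 129.9]), np.float64(90.0)]
[-0.00137679  0.00074802  0.00442129]
matall 8220 medz 0.0041 [array([420. , 440.1]), array([159.8, 239.8]), np.float64(89.9)]
cart 2120 medz 0.0006 [array([525., 320.]), array([150.,  40.]), np.float64(0.0)]
```

```bash
python3 - <<'E'
from h import *
plan(.3884,.3321,.066,46.9)
c=np.load("pics/side_cloud.npy")
for n,(a,b) in {"plate":(.04,.047),"knob":(.068,.085)}.items():
    m=(c[:,0]>.32)&(c[:,0]<.46)&(c[:,1]>.24)&(c[:,1]<.42)&(c[:,2]>a)&(c[:,2]<b);print(n,m.sum(),c[m,:3].mean(0),cv2.minAreaRect((c[m,:2]*1000).astype(np.float32)))
E
```

```text
pos [0.4004 0.3006 0.3395] yaw 45.41 -> shift units [ 0.699 -1.531 13.677] turn deg -1.49 units -0.033
plate 998 [0.38517724 0.34257198 0.04312906] ((388.79400634765625, 333.8112487792969), (82.44526672363281, 123.10596466064453), 46.61520004272461)
knob 55 [0.38653907 0.34075244 0.07281693] ((388.13873291015625, 338.04718017578125), (24.15370750427246, 16.40384864807129), 4.630074977874756)
```

```bash
python3 -m jog '[[1,0.7,-0.77,0,-0.033],[1,0,-0.76,0,0],[1,0,0,1,0],[1,0,0,1,0],[1,0,0,1,0],[1,0,0,1,0],[1,0,0,1,0],[1,0,0,1,0],[1,0,0,1,0],[1,0,0,1,0],[1,0,0,1,0],[1,0,0,1,0]]'; python3 -m jog '[[1,0,0,1,0],[1,0,0,1,0],[1,0,0,0.9,0],[1,0,0,0.4,0],[1,0,0,0.35,0],[1,0,0,0,0]]'
python3 -c "
from h import *
plan(.3884,.3321,.066,46.9)"
```

```text
time_s: 4.23
tool_pos: [0.3884, 0.3316, 0.1387]
tool_rot: [-180.0, -0.0, 46.8]
force: [0.4, -0.7, 0.3]
grip_width: 0.087
grasp_force: 0.0
time_s: 4.73
tool_pos: [0.388, 0.3311, 0.0656]
tool_rot: [-180.0, 0.1, 46.8]
force: [0.3, 0.0, -0.2]
grip_width: 0.0875
grasp_force: 0.0
pos [0.388  0.3311 0.0656] yaw 46.78 -> shift units [ 0.051 -0.021 -0.018] turn deg -0.12 units -0.003
```

```bash
python3 -m jog '[[0.6,0.05,0,0,0],[0.4,0,0,0,0],[0.25,0,0,0,0],[0.25,0,0,0,0],[0.1,0,0,0,0],[0.1,0,0,0,0],[0.1,0,0,0,0],[0.1,0,0,0,0],[0.1,0,0,0,0]]' 30; python3 -m jog '[[0.1,0,0,-0.3,0],[0.1,0,0,-0.3,0],[0.1,0,0,-0.5,0],[0.1,0,0,-1,0],[0.1,0,0,-1,0],[0.1,0,0,0,0],[0.1,0,0,0,0]]'
python3 - <<'E'
from h import *
print(env.get_obs()['force'])
plan(.43,.458,None,90)
E
```

```text
time_s: 5.48
tool_pos: [0.3891, 0.3321, 0.0666]
tool_rot: [-180.0, -0.0, 46.7]
force: [-0.1, 0.2, 0.7]
grip_width: 0.035
grasp_force: 0.0
time_s: 6.07
tool_pos: [0.3898, 0.3328, 0.1299]
tool_rot: [-180.0, -0.2, 46.7]
force: [-0.3, -0.6, -2.4]
grip_width: 0.0248
grasp_force: 30.0
[-0.3322203  -0.59898972 -2.35211153]
pos [0.3898 0.3328 0.1299] yaw 46.74 -> shift units [ 5.935 -2.829  0.019] turn deg -43.26 units -0.961
```

```bash
python3 - <<'E'
from h import *
d=grab("side");p,ok,_=cloud(d)
m=(abs(p[:,0]-.389)<.06)&(abs(p[:,1]-.333)<.06)&(p[:,2]>.06)&(p[:,2]<.125)
h,e=np.histogram(p[m,2],np.arange(.06,.126,.003));print(list(zip(e.round(3),h)))
q=p[m&(p[:,2]>.098)&(p[:,2]<.112)]
A=np.c_[q[:,:2]-q[:,:2].mean(0),np.ones(len(q))];print(np.linalg.lstsq(A,q[:,2],rcond=None)[0])
cv2.imwrite("pics/s1.png",cv2.resize(d["color"][120:320,250:450,::-1],None,fx=3,fy=3))
E
```

```text
[(np.float64(0.06), np.int64(0)), (np.float64(0.063), np.int64(0)), (np.float64(0.066), np.int64(0)), (np.float64(0.069), np.int64(0)), (np.float64(0.072), np.int64(0)), (np.float64(0.075), np.int64(0)), (np.float64(0.078), np.int64(0)), (np.float64(0.081), np.int64(0)), (np.float64(0.084), np.int64(0)), (np.float64(0.087), np.int64(0)), (np.float64(0.09), np.int64(0)), (np.float64(0.093), np.int64(2)), (np.float64(0.096), np.int64(499)), (np.float64(0.099), np.int64(313)), (np.float64(0.102), np.int64(9)), (np.float64(0.105), np.int64(7)), (np.float64(0.108), np.int64(2)), (np.float64(0.111), np.int64(6)), (np.float64(0.114), np.int64(28)), (np.float64(0.117), np.int64(28)), (np.float64(0.12), np.int64(29))]
[0.00257734 0.00108016 0.09920534]
```

View pics/s1.png

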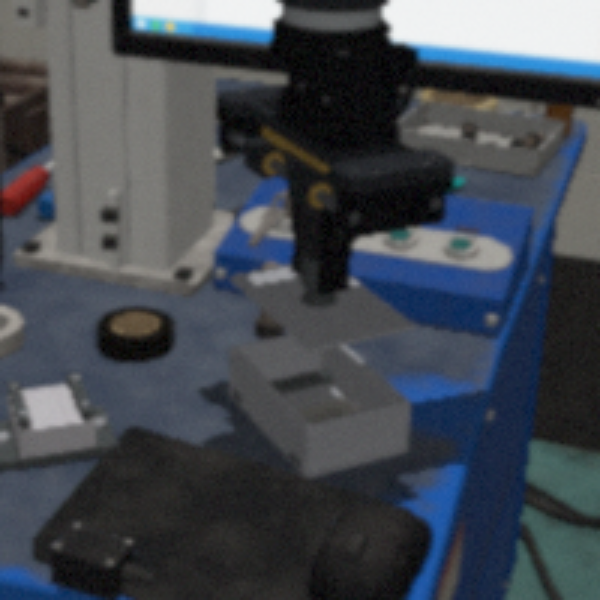

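The crop shows the lid held level over the open box, with the blank visible inside (about (325,390) in the crop). The black brick stands on the mat's left corner (90,545). The lid origin is about 39.5 mm below the TCP. Next I carry it to the clear part of the mat.

```bash
python3 -m jog '[[0.1,0.5,-0.25,0,0],[0.1,1,-0.5,0,0],[0.1,1,-0.5,0,0],[0.1,1,-0.5,0,0],[0.1,1,-0.5,0,0],[0.1,0.9,-0.35,0,0],[0.1,0.53,-0.23,0,0],[0.1,0,0,0,-0.12],[0.1,0,0,0,-0.12],[0.1,0,0,0,-0.12],[0.1,0,0,0,-0.12],[0.1,0,0,0,-0.12]]';python3 -m jog '[[0.1,0,0,0,-0.12],[0.1,0,0,0,-0.12],[0.1,0,0,0,-0.12],[0.1,0,0,1,0],[0.1,0,0,1,0],[0.1,0,0,1,0],[0.1,0,0,0.5,0],[0.1,0,0,0.3,0],[0.1,0,0,0,0],[0.1,0,0,0,0]]'
```

```text
time_s: 7.12
tool_pos: [0.4285, 0.4575, 0.1264]
tool_rot: [-179.9, 0.1, 74.0]
force: [0.1, -0.6, -2.8]
grip_width: 0.0252
grasp_force: 30.0
time_s: 7.95
tool_pos: [0.4293, 0.4577, 0.0526]
tool_rot: [-180.0, -0.0, 89.9]
force: [-0.2, 0.4, -2.8]
grip_width: 0.0252
grasp_force: 30.0
```

```bash
python3 -m jog '[[0.1,0,0,0.15,0],[0.1,0,0,0.1,0],[0.1,0,0,0.1,0],[0.1,0,0,0,0],[0.1,0,0,0,0]]'; python3 -m jog '[[0.1,0,0,0.08,0],[0.1,0,0,0,0],[0.1,0,0,0,0]]'
```

```text
time_s: 8.37
tool_pos: [0.4293, 0.4573, 0.0458]
tool_rot: [180.0, -0.0, 89.9]
force: [0.6, 0.5, -3.2]
grip_width: 0.0253
grasp_force: 30.0
time_s: 8.62
tool_pos: [0.4292, 0.4572, 0.044]
tool_rot: [180.0, 0.0, 89.9]
force: [-0.0, -0.7, -2.1]
grip_width: 0.0248
grasp_force: 30.0
```

```bash
python3 -m jog '[[0.1,0,0,0.05,0],[0.1,0,0,0,0],[0.1,0,0,0,0]]'; python3 -m jog '[[0.1,0,0,0.05,0],[0.1,0,0,0,0],[0.1,0,0,0,0]]'
```

```text
time_s: 8.87
tool_pos: [0.4292, 0.4573, 0.0429]
tool_rot: [180.0, -0.0, 89.9]
force: [-0.4, 0.9, -3.0]
grip_width: 0.0249
grasp_force: 30.0
time_s: 9.12
tool_pos: [0.4293, 0.4573, 0.0427]
tool_rot: [180.0, -0.0, 89.9]
force: [-2.0, -1.9, 4.7]
grip_width: 0.0252
grasp_force: 30.0
```

```bash
python3 -m jog '[[0.35,0,0,0,0],[0.6,0,0,0,0],[0.8,0,0,0,0],[0.8,0,0,0,0],[0.8,0,0,0,0],[0.8,0,0,0,0]]'; python3 -m jog '[[0.8,0,0,-1,0],[0.8,0,0,-1,0],[0.8,0,0,-1,0],[0.6,0,0,-1,0],[0.58,0,0,-1,0],[0.58,0,0,-1,0],[0.58,0,0,-1,0],[0.58,0,0,-1,0],[0.58,0,0,-1,0],[0.58,0,0,0,0]]'
python3 - <<'E'
from h import *
plan(.34,.285,None,46.9)
E
```

```text
time_s: 9.62
tool_pos: [0.4293, 0.4573, 0.0418]
tool_rot: [180.0, -0.0, 89.9]
force: [0.0, 0.8, 0.4]
grip_width: 0.0556
grasp_force: 0.0
time_s: 10.45
tool_pos: [0.4308, 0.4591, 0.2269]
tool_rot: [179.7, -0.3, 89.9]
force: [-0.1, 1.2, 0.4]
grip_width: 0.0507
grasp_force: 0.0
pos [0.4308 0.4591 0.2269] yaw 89.94 -> shift units [-8.708 -4.529 -0.077] turn deg 43.04 units 0.956
```

```bash
python3 -m jog '[[0.58,0,0,-0.5,0.15],[0.58,0,0,-0.5,0.15],[0.58,0,0,-0.5,0.15],[0.58,0,0,-0.5,0.15],[0.58,0,0,0,0.15],[0.58,0,0,0,0.15],[0.58,0,0,0,0.056]]'; python3 -m jog '[[0.58,-1,0.35,0,0],[0.58,-1,0.35,0,0],[0.58,-1,0.35,0,0],[0.58,-1,0.35,0,0],[0.58,-1,0.35,0,0],[0.58,-1,0.35,0,0],[0.58,-1,0.35,0,0],[0.58,-1,0.35,0,0],[0.58,-0.2,0,0,0],[0.58,0,0,0,0],[0.58,0,0,0,0]]'
python3 - <<'E'
from h import *
w=grab("wrist");p,ok,c=cloud(w);np.save("pics/w2cloud.npy",np.c_[p,c])
cv2.imwrite("pics/w2.png",w["color"][:,:,::-1]);plan()
def rect(n,cx,cy,r,z0,z1,e=0):
    m=(np.hypot(p[:,0]-cx,p[:,1]-cy)<r)&(p[:,2]>z0)&(p[:,2]<z1)&ok;q=p[m]
    print(n,m.sum(),np.median(q[:,2]).round(4),[np.round(x,1) for x in cv2.minAreaRect((q[:,:2]*1000).astype(np.float32))]);return q
rect("rim",.389,.333,.08,.036,.046)
rect("floor",.389,.333,.06,.0015,.0065)
rect("blank",.389,.333,.045,.0078,.013)
q=rect("lid",.429,.457,.09,.0095,.016);A=np.c_[q[:,:2],np.ones(len(q))];print(np.linalg.lstsq(A,q[:,2],rcond=None)[0])
rect("knob",.429,.457,.03,.038,.05)
E
```

```text
time_s: 11.03
tool_pos: [0.4292, 0.4572, 0.2614]
tool_rot: [180.0, 0.0, 46.6]
force: [0.2, -0.0, -0.1]
grip_width: 0.0506
grasp_force: 0.0
time_s: 11.95
tool_pos: [0.3581, 0.2999, 0.2619]
tool_rot: [-180.0, -0.1, 46.9]
force: [-0.2, 0.5, 0.4]
grip_width: 0.0505
grasp_force: 0.0
pos [0.3582 0.3002 0.2618] yaw 46.96 -> shift units [0. 0. 0.] turn deg 0 units 0.0
rim 983 0.0403 [array([389.2, 331.8]), array([ 78.2, 122.5]), np.float64(46.9)]
floor 2122 0.0045 [array([390.1, 334.6]), array([115.8, 114.9]), np.float64(2.1)]
blank 1107 0.0105 [array([389.6, 333.3]), array([58.8, 88.5]), np.float64(46.9)]
lid 5689 0.0121 [array([426.2, 471.1]), array([149.3, 147.9]), np.float64(16.0)]
[-0.00071885  0.00191632  0.01148604]
knob 171 0.0438 [array([428.4, 456.8]), array([24.2, 25. ]), np.float64(2.9)]
```

View pics/w2.png

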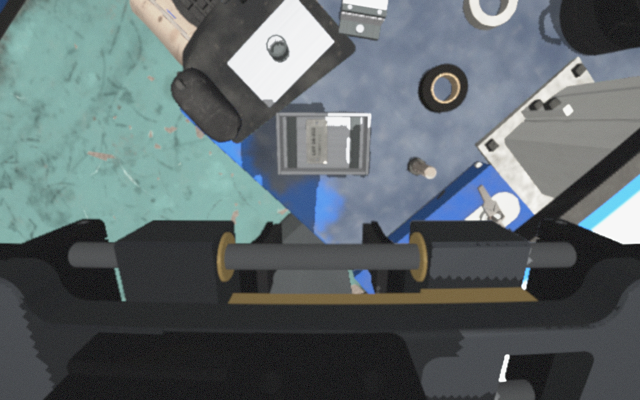

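```bash
python3 - <<'E'
from h import *
c=np.load("pics/w2cloud.npy");p=c[:,:3];ce=np.array([.3890,.3318]);a=np.radians(136.9)
u=(p[:,:2]-ce)@np.array([np.cos(a),np.sin(a)]);v=(p[:,:2]-ce)@np.array([-np.sin(a),np.cos(a)])
m=(abs(u)<.055)&(abs(v)<.034)&(p[:,2]<.03)&(p[:,2]>0)
for k in range(-54,54,4):
    s=m&(u*1000>=k)&(u*1000<k+4);print(k,s.sum(),np.median(p[s,2]).round(4),c[s,3].mean().round(),(np.percentile(v[s&(p[:,2]>.0078)],[2,98])*1000).round(1) if (s&(p[:,2]>.0078)).sum()>3 else '')
b=m&(p[:,2]>.0078)&(p[:,2]<.013)&(abs(u)<.045)
r=cv2.minAreaRect((np.c_[u,v][b]*1000).astype(np.float32));print(r)
E
```

```text
-54 110 0.0089 113.0 [-33.2  32.9]
-50 135 0.0096 89.0 [-32.9  32. ]
-46 139 0.0095 90.0 [-32.8  32.5]
-42 150 0.0092 127.0 [-32.9  32.7]
-38 135 0.0046 217.0 
-34 135 0.0046 172.0 
-30 135 0.0044 166.0 
-26 136 0.0045 162.0 
-22 129 0.0045 169.0 
-18 124 0.0044 169.0 
-14 138 0.0045 167.0 
-10 143 0.0045 164.0 
-6 144 0.0106 166.0 [-30.1  26.9]
-2 96 0.0104 157.0 [-29.9  26.7]
2 144 0.0107 149.0 [-30.1  26.9]
6 144 0.0105 149.0 [-30.4  27.3]
10 144 0.0107 137.0 [-30.1  27.1]
14 139 0.0104 146.0 [-30.1  27. ]
18 130 0.0104 157.0 [-30.5  26.3]
22 112 0.0056 151.0 [-29.4  26.2]
26 143 0.0046 150.0 
30 131 0.0046 150.0 
34 147 0.0046 133.0 [ 1.5 20.1]
38 138 0.0096 81.0 [-32.7  32.7]
42 139 0.0097 80.0 [-32.7  32.2]
46 138 0.0096 79.0 [-32.7  32.7]
50 108 0.0082 123.0 [-32.1  31.9]
((-0.011226654052734375, 0.059513092041015625), (89.93688201904297, 67.45677185058594), 0.06294175237417221)
```

```bash
python3 - <<'E'
from h import *
c=np.load("pics/w2cloud.npy");p=c[:,:3];ce=np.array([.3890,.3318]);a=np.radians(136.9)
u=(p[:,:2]-ce)@np.array([np.cos(a),np.sin(a)]);v=(p[:,:2]-ce)@np.array([-np.sin(a),np.cos(a)])
m=(abs(v)<.025)&(p[:,2]<.05)&(p[:,2]>-.01)
print([(k,np.median(p[m&(u*1000>=k)&(u*1000<k+1),2]).round(4)) for k in list(range(-62,-34))+list(range(-10,-3))+list(range(20,28))+list(range(33,62))])
T=np.linalg.inv(Ttool());t=(p@T[:3,:3].T+T[:3,3])*1000
for z in range(-40,20,4):
    for s in(-1,1):
        q=t[(t[:,2]>=z)&(t[:,2]<z+4)&(abs(t[:,0])<15)&(s*t[:,1]>0)&(abs(t[:,1])<70)]
        if len(q)>3:print(z,s,len(q),np.percentile(q[:,1],[1,99]).round(1),np.percentile(q[:,0],[1,99]).round(1))
E
```

```text
[(-62, np.float64(0.04)), (-61, np.float64(0.0407)), (-60, np.float64(0.0406)), (-59, np.float64(0.0403)), (-58, np.float64(0.025)), (-57, np.float64(0.0047)), (-56, np.float64(0.0043)), (-55, np.float64(0.0047)), (-54, np.float64(0.0044)), (-53, np.float64(0.0056)), (-52, np.float64(0.0094)), (-51, np.float64(0.0096)), (-50, np.float64(0.01)), (-49, np.float64(0.0095)), (-48, np.float64(0.0097)), (-47, np.float64(0.0098)), (-46, np.float64(0.0092)), (-45, np.float64(0.0097)), (-44, np.float64(0.0096)), (-43, np.float64(0.0095)), (-42, np.float64(0.0094)), (-41, np.float64(0.0097)), (-40, np.float64(0.0093)), (-39, np.float64(0.0082)), (-38, np.float64(0.0045)), (-37, np.float64(0.005)), (-36, np.float64(0.0042)), (-35, np.float64(0.0045)), (-10, np.float64(0.0044)), (-9, np.float64(0.0044)), (-8, np.float64(0.0046)), (-7, np.float64(0.0044)), (-6, np.float64(0.0107)), (-5, np.float64(0.0108)), (-4, np.float64(0.0106)), (20, np.float64(0.0103)), (21, np.float64(0.0105)), (22, np.float64(0.0103)), (23, np.float64(0.0107)), (24, np.float64(0.005)), (25, np.float64(0.0043)), (26, np.flo
[... 1172 characters left out ...]
7.8 10.6]
-20 1 14 [25.3 35.6] [-6.8 10.4]
-16 -1 54 [-36.1 -26. ] [-9.7 10.8]
-16 1 53 [26.  36.3] [-9.7 10.5]
-12 -1 72 [-34.6 -25.5] [-10.5  10.6]
-12 1 67 [25.5 34.6] [-10.1  10.6]
-8 -1 56 [-34.1 -25.3] [ 5.5 10.7]
-8 1 63 [25.  34.3] [ 6.1 10.6]
-4 -1 59 [-34.2 -25.2] [ 3.6 10.6]
-4 1 64 [25.  33.9] [ 3.8 10.7]
0 -1 62 [-33.9 -25.1] [ 2.1 10.8]
0 1 54 [25.1 33.9] [ 1.9 10.7]
4 -1 53 [-34.  -25.2] [ 0.8 10.6]
4 1 54 [25.2 34. ] [ 0.5 10.7]
8 -1 58 [-33.9 -25.2] [-1.1 10.6]
8 1 58 [25.1 33.9] [-0.6 10.7]
12 -1 50 [-34.2 -25.3] [-2.9 10.7]
12 1 52 [25.1 33.6] [-2.7 10.5]
16 -1 7 [-25.9 -25.4] [4.  8.4]
16 1 5 [25.1 28.7] [5.3 8.6]
  return _methods._mean(a, axis=axis, dtype=dtype,
  ret = ret.dtype.type(ret / rcount)
```

The view shows the open box at (323,145), with the blank across it at about (317,143) and packing bars near both ends. The lid lies flat on the mat at (283,48). The fingers are only about 9 mm thick at the tips, so they fit.

```bash
python3 -c "
from h import *
plan(.3847,.3395,.0225,46.9)"
```

```text
pos [0.3582 0.3002 0.2618] yaw 46.96 -> shift units [ 2.333 -0.37  11.969] turn deg 0.06 units 0.001
```

```bash
python3 -m jog '[[0.39,0.8,-0.1,0.3,0],[0.39,0.8,-0.1,1,0],[0.39,0.73,-0.17,1,0],[0.39,0,0,1,0],[0.39,0,0,1,0],[0.39,0,0,1,0],[0.39,0,0,1,0],[0.39,0,0,1,0],[0.39,0,0,1,0],[0.39,0,0,0.5,0],[0.39,0,0,0,0],[0.39,0,0,0,0]]'
python3 -c "
from h import *
plan(.3847,.3395,.0225,46.9)"
```

```text
time_s: 13.0
tool_pos: [0.3846, 0.3388, 0.0857]
tool_rot: [180.0, 0.0, 46.9]
force: [-0.0, 0.8, 0.3]
grip_width: 0.0343
grasp_force: 0.0
pos [0.3846 0.3388 0.0857] yaw 46.95 -> shift units [ 0.033 -0.021  3.161] turn deg 0.05 units 0.001
```

```bash
python3 -m jog '[[0.39,0.03,-0.02,0.8,0],[0.39,0,0,0.8,0],[0.39,0,0,0.7,0],[0.39,0,0,0.4,0],[0.39,0,0,0.2,0],[0.39,0,0,0.1,0],[0.39,0,0,0,0],[0.39,0,0,0,0]]'
```

```text
time_s: 13.67
tool_pos: [0.3852, 0.3396, 0.0269]
tool_rot: [180.0, -0.1, 46.9]
force: [-0.2, 0.3, -0.1]
grip_width: 0.0341
grasp_force: 0.0
```

```bash
python3 -m jog '[[0.39,0,0,0.1,0],[0.39,0,0,0.08,0],[0.39,0,0,0,0],[0.39,0,0,0,0]]'
```

```text
time_s: 14.0
tool_pos: [0.3846, 0.3391, 0.0224]
tool_rot: [-180.0, -0.0, 46.9]
force: [0.8, 0.7, -0.3]
grip_width: 0.034
grasp_force: 0.0
```

Tips are beside the blank with no contact. Close, wait, then lift.

```bash
python3 -m jog '[[0.2,0,0,0,0],[0.2,0,0,0,0],[0.2,0,0,0,0],[0.2,0,0,0,0],[0.2,0,0,0,0]]' 30; python3 -m jog '[[0.2,0,0,-0.3,0],[0.2,0,0,-0.7,0],[0.2,0,0,-1,0],[0.2,0,0,-1,0],[0.2,0,0,-1,0],[0.2,0,0,-1,0],[0.2,0,0,0,0],[0.2,0,0,0,0]]'
python3 -c "
from h import *
plan(.5,.347,None,128.9)"
```

```text
time_s: 14.42
tool_pos: [0.3847, 0.3391, 0.0224]
tool_rot: [-180.0, -0.0, 46.9]
force: [-0.1, -0.4, 1.3]
grip_width: 0.0292
grasp_force: 30.0
time_s: 15.08
tool_pos: [0.3852, 0.3396, 0.1236]
tool_rot: [-180.0, -0.2, 46.9]
force: [0.7, -0.3, -0.9]
grip_width: 0.0295
grasp_force: 30.0
pos [0.3852 0.3396 0.1236] yaw 46.92 -> shift units [4.19  3.939 0.012] turn deg -81.98 units -1.822
```

```bash
python3 -m jog '[[0.2,0.5,0.5,0,0],[0.2,0.9,0.9,0,0],[0.2,1,0.9,0,-0.1],[0.2,0,0,0,-0.14],[0.2,0,0,0,-0.14],[0.2,0,0,0,-0.14],[0.2,0,0,0,-0.14],[0.2,0,0,0,-0.14],[0.2,0,0,0,-0.14],[0.2,0,0,0,-0.14],[0.2,0,0,0,-0.14],[0.2,0,0,0,-0.14]]'; python3 -m jog '[[0.2,0,0,0,-0.14],[0.2,0,0,0,-0.14],[0.2,0,0,0,-0.14],[0.2,0,0,0,-0.04],[0.2,0,0,0,0],[0.2,0,0,0,0]]'
python3 -c "
from h import *
plan(.5,.347,.0184,128.9)"
```

```text
time_s: 16.08
tool_pos: [0.4513, 0.3417, 0.1204]
tool_rot: [-179.9, 0.1, 108.4]
force: [-0.0, 0.2, -0.2]
grip_width: 0.0292
grasp_force: 30.0
time_s: 16.58
tool_pos: [0.4512, 0.3419, 0.1209]
tool_rot: [-179.9, 0.0, 128.7]
force: [-0.0, -0.1, -1.0]
grip_width: 0.0291
grasp_force: 30.0
pos [0.4512 0.3419 0.1209] yaw 128.71 -> shift units [-1.328  2.076  5.122] turn deg -0.19 units -0.004
```

```bash
python3 -m jog '[[0.2,-0.45,0.7,0,0],[0.2,-0.45,0.7,0,0],[0.2,-0.43,0.68,0.3,0],[0.2,0,0,1,0],[0.2,0,0,1,0],[0.2,0,0,1,0],[0.2,0,0,0.7,0],[0.2,0,0,0.5,0],[0.2,0,0,0.2,0],[0.2,0,0,0.1,0],[0.2,0,0,0,0],[0.2,0,0,0,0]]'
python3 -c "
from h import *
plan(.5,.347,.0184,128.9)"
```

```text
time_s: 17.58
tool_pos: [0.5008, 0.3485, 0.0273]
tool_rot: [179.9, 0.0, 128.8]
force: [-0.1, -1.2, -0.7]
grip_width: 0.0295
grasp_force: 30.0
pos [0.5008 0.3485 0.0273] yaw 128.81 -> shift units [-0.034 -0.076  0.444] turn deg -0.09 units -0.002
```

```bash
python3 -m jog '[[0.2,0,-0.05,0.2,0],[0.2,0,0,0.15,0],[0.2,0,0,0,0],[0.2,0,0,0,0]]'; python3 -m jog '[[0.2,0,0,0.06,0],[0.2,0,0,0,0],[0.2,0,0,0,0]]'
```

```text
time_s: 17.92
tool_pos: [0.4992, 0.3473, 0.0193]
tool_rot: [-180.0, -0.0, 128.8]
force: [0.5, 0.3, -0.9]
grip_width: 0.0291
grasp_force: 30.0
time_s: 18.17
tool_pos: [0.4996, 0.3476, 0.0185]
tool_rot: [180.0, -0.0, 128.8]
force: [-0.6, -0.4, 0.3]
grip_width: 0.0292
grasp_force: 30.0
```

```bash
python3 -m jog '[[0.3,0,0,0,0],[0.4,0,0,0,0],[0.48,0,0,0,0],[0.48,0,0,0,0],[0.48,0,0,-0.3,0],[0.48,0,0,-1,0],[0.48,0,0,-1,0],[0.48,0,0,-1,0],[0.6,0,0,-1,0.15],[0.8,0,0,-1,0.15],[0.86,0,0,-1,0.15],[0.86,0,0,-1,0.15]]'; python3 -m jog '[[0.86,0,0,-1,0.15],[0.86,0,0,-1,0.15],[0.86,0,0,-1,0.15],[0.86,0,0,-1,0.15],[0.86,0,0,-1,0.15],[0.86,0,0,0,0.15],[0.86,0,0,0,0.15],[0.86,0,0,0,0.15],[0.86,-1,0,0,0.15],[0.86,-1,0,0,0.05],[0.86,0,0,0,0],[0.86,0,0,0,0]]'
python3 - <<'E'
from h import *
w=grab("wrist");p,ok,c=cloud(w);np.save("pics/w3cloud.npy",np.c_[p,c])
cv2.imwrite("pics/w3.png",w["color"][:,:,::-1]);plan()
def rect(n,cx,cy,r,z0,z1):
    m=(np.hypot(p[:,0]-cx,p[:,1]-cy)<r)&(p[:,2]>z0)&(p[:,2]<z1)&ok;q=p[m]
    print(n,m.sum(),np.median(q[:,2]).round(4),[np.round(x,1) for x in cv2.minAreaRect((q[:,:2]*1000).astype(np.float32))])
rect("blank",.4995,.3475,.045,.0048,.009)
rect("rails",.551,.4275,.042,.035,.042)
rect("pad",.551,.4275,.025,.028,.0335)
rect("rim",.389,.333,.08,.037,.045)
E
```

```text
time_s: 19.17
tool_pos: [0.4992, 0.3474, 0.1657]
tool_rot: [180.0, -0.0, 101.5]
force: [0.6, -0.1, -0.5]
grip_width: 0.0602
grasp_force: 0.0
time_s: 20.17
tool_pos: [0.4706, 0.3192, 0.265]
tool_rot: [-180.0, -0.1, 38.8]
force: [0.6, 0.6, 0.1]
grip_width: 0.0751
grasp_force: 0.0
pos [0.4709 0.3197 0.2649] yaw 38.86 -> shift units [0. 0. 0.] turn deg 0 units 0.0
blank 823 0.0066 [array([503.4, 356. ]), array([45.5, 69.1]), np.float64(39.0)]
rails 624 0.0385 [array([551.1, 427.9]), array([51. , 52.8]), np.float64(39.7)]
pad 989 0.0306 [array([547.9, 425.8]), array([42.9, 48.7]), np.float64(38.4)]
rim 723 0.0402 [array([390. , 331.5]), array([ 80.4, 120.9]), np.float64(46.7)]
```

View pics/w3.png

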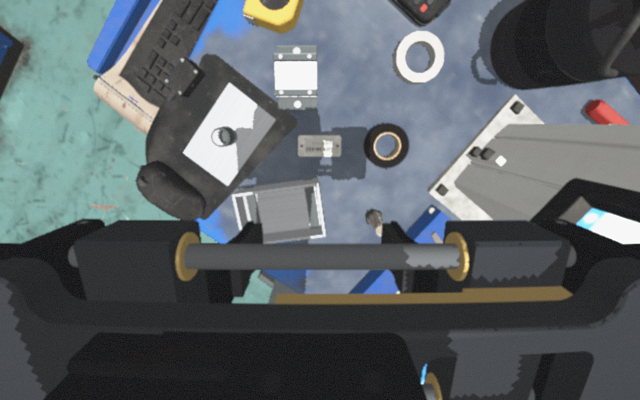

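Blank flat on the cart at (318,146), clear of the box, the black tape (386,145) and the nest (296,75). Refining blank and nest poses.

```bash
python3 - <<'E'
from h import *
p=np.load("pics/w3cloud.npy")[:,:3]
def uv(ce,deg):
    a=np.radians(deg);d=p[:,:2]-ce;return d@[np.cos(a),np.sin(a)]*1000,d@[-np.sin(a),np.cos(a)]*1000
q=p[(np.hypot(p[:,0]-.4995,p[:,1]-.3475)<.036)&(p[:,2]>.0042)&(p[:,2]<.009)]
print("blank",len(q),cv2.minAreaRect((q[:,:2]*1000).astype(np.float32)),q.mean(0))
for deg in(129,):
    u,v=uv((.551,.4275),deg)
    n=(abs(u)<45)&(abs(v)<50)
    f=lambda m,x:np.percentile(x[m],[.5,99.5]).round(1)
    r=n&(abs(p[:,2]-.0385)<.002);print("rails u",f(r&(v>0),u),f(r&(v<0),u),"v+",f(r&(v>0),v),"v-",f(r&(v<0),v))
    pd=n&(abs(p[:,2]-.0305)<.0015)&(abs(v)<16);print("pad u",f(pd,u),"v",f(pd,v))
    ft=n&(abs(p[:,2]-.0085)<.0015);print("foot u",f(ft&(v>28),u),f(ft&(v<-28),u),"v",f(ft,v))
    # angle from rails: fit edges
    for s in(1,-1):
        m=r&(s*v>0);print("rail slope deg",np.degrees(np.arctan(np.polyfit(u[m],v[m],1)[0])).round(2),np.mean(v[m]).round(2))
E
```

```text
blank 835 ((498.7997131347656, 347.2215881347656), (27.422048568725586, 61.2706298828125), 38.840145111083984) [0.49889581 0.3472872  0.00655342]
rails u [-26.4  26.2] [-25.4  25.7] v+ [17.1 24.8] v- [-25.6 -17.4]
pad u [-26.4  26.3] v [-15.5  15.3]
foot u [-25.7  27.5] [-26.2  26.3] v [-41.4  41.7]
rail slope deg -0.15 20.99
rail slope deg -0.27 -21.54
```

```bash
python3 -c "
from h import *
plan(.4995,.3475,.0195,38.84)"
```

```text
pos [0.4709 0.3197 0.2649] yaw 38.86 -> shift units [ 1.968 -0.181 12.271] turn deg 0.02 units 0.001
```

```bash
python3 -m jog '[[0.86,1,-0.1,0,0],[0.86,0.97,-0.08,0,0],[0.86,0,0,1,0],[0.86,0,0,1,0],[0.86,0,0,1,0],[0.86,0,0,1,0],[0.86,0,0,1,0],[0.86,0,0,1,0],[0.86,0,0,1,0],[0.86,0,0,1,0],[0.86,0,0,0.5,0],[0.86,0,0,0,0]]';python3 -m jog '[[0.86,0,0,1,0],[0.86,0,0,1,0],[0.86,0,0,0.6,0],[0.86,0,0,0.4,0],[0.86,0,0,0.2,0],[0.86,0,0,0,0],[0.86,0,0,0,0]]'
python3 -c "
from h import *
plan(.4995,.3475,.0195,38.84)"
```

```text
time_s: 21.22
tool_pos: [0.498, 0.3463, 0.0913]
tool_rot: [180.0, 0.3, 38.9]
force: [-0.4, -0.8, -0.4]
grip_width: 0.0748
grasp_force: 0.0
time_s: 21.8
tool_pos: [0.4999, 0.3473, 0.031]
tool_rot: [180.0, -0.1, 38.8]
force: [0.5, 0.3, 1.1]
grip_width: 0.0749
grasp_force: 0.0
pos [0.4999 0.3473 0.031 ] yaw 38.82 -> shift units [-0.01  -0.017  0.575] turn deg -0.02 units -0.0
```

```bash
python3 -m jog '[[0.86,0,0,0.3,0],[0.86,0,0,0.2,0],[0.86,0,0,0.07,0],[0.86,0,0,0,0],[0.86,0,0,0,0]]';python3 -m jog '[[0.6,0,0,0,0],[0.6,0,0,0,0],[0.6,0,0,0,0],[0.6,0,0,0,0],[0.6,0,0,0,0]]' 30;  python3 -m jog '[[0.6,0,0,-0.3,0],[0.6,0,0,-0.7,0],[0.6,0,0,-1,0],[0.6,0,0,-1,0],[0.6,0,0,-0.5,0],[0.6,0,0,0,0],[0.6,0,0,0,0]]'
python3 -c "
from h import *
plan(.5520,.4280,.0895,38.84)"
```

```text
time_s: 22.22
tool_pos: [0.4992, 0.3469, 0.0187]
tool_rot: [-180.0, 0.0, 38.8]
force: [-0.3, 0.1, 0.6]
grip_width: 0.0745
grasp_force: 0.0
time_s: 22.63
tool_pos: [0.4994, 0.347, 0.019]
tool_rot: [-180.0, -0.0, 38.8]
force: [0.0, 0.5, 1.0]
grip_width: 0.0614
grasp_force: 30.0
time_s: 23.22
tool_pos: [0.4994, 0.3471, 0.089]
tool_rot: [-180.0, -0.1, 38.8]
force: [0.5, 0.2, -1.0]
grip_width: 0.0614
grasp_force: 30.0
pos [0.4994 0.3471 0.089 ] yaw 38.82 -> shift units [ 4.586 -1.503 -0.018] turn deg -0.02 units -0.0
```

```bash
python3 -m jog '[[0.6,0.4,-0.13,0,0],[0.6,0.9,-0.3,0,0],[0.6,1,-0.32,0,0],[0.6,1,-0.32,0,0],[0.6,0.8,-0.28,0,0],[0.6,0.47,-0.15,0,0],[0.6,0,0,0,0],[0.6,0,0,0,0],[0.6,0,0,0,0]]'
python3 - <<'E'
from h import *
plan(.5517,.4277,.049,38.84)
w=grab("side");p,ok,c=cloud(w);
m=(np.hypot(p[:,0]-.552,p[:,1]-.428)<.03)&(p[:,2]>.06)&(p[:,2]<.082);q=p[m];print(len(q),q.mean(0));A=np.c_[q[:,:2]-q[:,:2].mean(0),np.ones(len(q))];print(np.linalg.lstsq(A,q[:,2],rcond=None)[0])
E
```

```text
time_s: 23.97
tool_pos: [0.5511, 0.4265, 0.0874]
tool_rot: [180.0, 0.1, 38.8]
force: [-0.5, 0.4, -0.5]
grip_width: 0.0612
grasp_force: 30.0
pos [0.5511 0.4265 0.0874] yaw 38.8 -> shift units [ 0.064 -0.027  1.921] turn deg -0.04 units -0.001
70 [0.56205056 0.43134332 0.07443225]
[-0.1705514  -0.1471486   0.07443225]
```

```bash
python3 - <<'E'
from h import *
for n in ("side","scene"):
    w=grab(n);p,ok,c=cloud(w);d=p[:,:2]-[.5511,.4265]
    a=np.radians(38.8);u=d@[np.cos(a),np.sin(a)]*1000;v=d@[-np.sin(a),np.cos(a)]*1000
    m=(abs(u)<20)&(abs(v)<28)&(p[:,2]>.06)&(p[:,2]<.085)
    for k in range(-20,20,4):
        s=m&(u>=k)&(u<k+4);
        if s.sum():print(n,k,s.sum(),(np.percentile(p[s,2],[5,50,95])*1000).round(1))
E
```

```text
side -16 1 [69.9 69.9 69.9]
side 4 9 [75.  75.5 76.6]
side 8 24 [73.9 75.3 76.5]
side 12 29 [70.5 74.9 76.3]
side 16 8 [71.1 73.2 75.4]
scene -20 8 [71.9 73.3 78.1]
scene -16 18 [72.7 76.9 78.4]
scene -12 11 [74.  76.8 78.9]
scene -8 5 [75.5 76.  78.3]
scene -4 3 [75.3 77.3 77.5]
```

The blank is level. Lower it gently.

```bash
python3 -m jog '[[0.6,0.06,-0.02,0.4,0],[0.6,0,0,0.6,0],[0.6,0,0,0.4,0],[0.6,0,0,0.2,0],[0.6,0,0,0.1,0],[0.6,0,0,0,0],[0.6,0,0,0,0]]'; python3 -m jog '[[0.6,0,0,0.05,0],[0.6,0,0,0,0],[0.6,0,0,0,0]]'
python3 -c "
from h import *
plan(.5517,.4277,.049,38.84)"
```

```text
time_s: 24.7
tool_pos: [0.5525, 0.4287, 0.0548]
tool_rot: [180.0, -0.0, 38.8]
force: [0.0, -0.2, -0.8]
grip_width: 0.0616
grasp_force: 30.0
time_s: 24.95
tool_pos: [0.5526, 0.4288, 0.0542]
tool_rot: [-180.0, -0.0, 38.8]
force: [0.3, 0.1, -1.3]
grip_width: 0.0612
grasp_force: 30.0
pos [0.5526 0.4288 0.0542] yaw 38.82 -> shift units [-0.069  0.018  0.26 ] turn deg -0.02 units -0.001
```

```bash
python3 -m jog '[[0.6,-0.06,0.02,0.08,0],[0.6,0,0,0.06,0],[0.6,0,0,0,0],[0.6,0,0,0,0]]'; python3 -m jog '[[0.6,0,0,0.05,0],[0.6,0,0,0,0],[0.6,0,0,0,0]]'
python3 -c "
from h import *
plan(.5517,.4277,.049,38.84)"
```

```text
time_s: 25.28
tool_pos: [0.5516, 0.4275, 0.0509]
tool_rot: [-180.0, 0.0, 38.8]
force: [0.0, 0.9, -0.5]
grip_width: 0.0612
grasp_force: 30.0
time_s: 25.53
tool_pos: [0.5516, 0.4276, 0.0499]
tool_rot: [-180.0, 0.0, 38.8]
force: [-0.4, -0.2, -0.6]
grip_width: 0.0614
grasp_force: 30.0
pos [0.5516 0.4276 0.0499] yaw 38.82 -> shift units [ 0.005 -0.001  0.045] turn deg -0.02 units -0.0
```

```bash
python3 -m jog '[[0.6,0,0,0.04,0],[0.6,0,0,0,0],[0.6,0,0,0,0]]'; python3 -m jog '[[0.6,0,0,0.04,0],[0.6,0,0,0,0],[0.6,0,0,0,0]]'
```

```text
time_s: 25.78
tool_pos: [0.5516, 0.4276, 0.0491]
tool_rot: [-180.0, 0.0, 38.8]
force: [-0.2, -0.4, -0.7]
grip_width: 0.0611
grasp_force: 30.0
time_s: 26.03
tool_pos: [0.5517, 0.4277, 0.049]
tool_rot: [-180.0, -0.0, 38.8]
force: [-1.4, -1.1, 3.4]
grip_width: 0.0612
grasp_force: 30.0
```

Contact is gentle. Release, rise, then move so the wrist camera sees the nest and the lid.

```bash
python3 -m jog '[[0.75,0,0,0,0],[0.8,0,0,0,0],[0.82,0,0,0,0],[0.82,0,0,0,0],[0.82,0,0,-0.3,0],[0.82,0,0,-0.7,0],[0.82,0,0,-1,0],[0.82,0,0,-1,0],[0.82,0,0,-1,0],[0.82,0,0,-1,0],[0.82,-1,0,-1,0],[0.82,-1,0,-1,0]]'; python3 -m jog '[[0.82,-1,-1,-1,0],[0.82,-1,-1,-1,0],[0.82,-1,0,-0.5,0],[0.82,-1,0,0,0],[0.82,0,0,0,0],[0.82,0,0,0,0],[0.82,0,0,0,0]]'
python3 - <<'E'
from h import *
w=grab("wrist");p,ok,c=cloud(w)
def uv(ce,deg):
    a=np.radians(deg);d=p[:,:2]-ce;return d@[np.cos(a),np.sin(a)]*1000,d@[-np.sin(a),np.cos(a)]*1000
u,v=uv((.5512,.4277),128.8)
q=(abs(u)<38)&(abs(v)<16.8)&(p[:,2]>.0335)&(p[:,2]<.042);f=lambda m,x:np.percentile(x[m],[.5,50,99.5]).round(1)
print("blank",q.sum(),f(q,u),f(q,v),f(q,p[:,2]*1e3));A=np.c_[u[q],v[q],np.ones(q.sum())];print(np.linalg.lstsq(A,p[q,2]*1e3,rcond=None)[0])
r=(abs(u)<29)&(abs(v)>17.4)&(abs(v)<27)&(p[:,2]>.035)&(p[:,2]<.043);print("rails",f(r,u),f(r,v))
def rect(n,cx,cy,r,z0,z1):
    m=(np.hypot(p[:,0]-cx,p[:,1]-cy)<r)&(p[:,2]>z0)&(p[:,2]<z1)&ok;q=p[m]
    if len(q):print(n,m.sum(),np.median(q[:,2]).round(4),[np.round(x,1) for x in cv2.minAreaRect((q[:,:2]*1000).astype(np.float32))])
rect("lid",.429,.457,.075,.0095,.016);rect("knob",.429,.457,.03,.041,.05)
plan(.4293,.4573,.043,89.9)
cv2.imwrite("pics/w4.png",w["color"][:220,:,::-1])
E
```

```text
time_s: 27.03
tool_pos: [0.5208, 0.4027, 0.1906]
tool_rot: [180.0, -0.1, 38.8]
force: [-0.2, -0.6, -0.3]
grip_width: 0.0711
grasp_force: 0.0
time_s: 27.62
tool_pos: [0.4337, 0.3837, 0.2394]
tool_rot: [-180.0, -0.1, 38.8]
force: [0.5, 0.3, 0.1]
grip_width: 0.0713
grasp_force: 0.0
blank 1355 [-31.1  -0.   30.9] [-14.   -0.3  14.4] [34.7 36.7 38.7]
[ 1.07967918e-03 -1.70796340e-03  3.66750248e+01]
rails [-26.7  -0.2  27.2] [-24.7  17.8  24.9]
lid 5203 0.0121 [array([428.6, 457.3]), array([ 79.8, 122.5]), np.float64(89.8)]
knob 135 0.044 [array([428.5, 457.6]), array([24. , 24.2]), np.float64(10.7)]
pos [0.4338 0.3838 0.2389] yaw 38.79 -> shift units [ 2.119 -3.005  9.795] turn deg -51.11 units -1.136
```

View pics/w4.png

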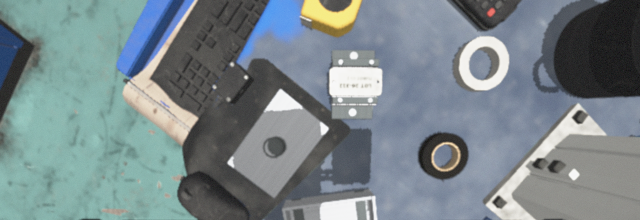

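The blank sits centred between the rails at (355,83), flat, ends at ±31 mm. The lid is undisturbed at (275,145). Now to fetch the lid.

```bash
python3 -m jog '[[0.82,0,0,0,-0.15],[0.82,0,0,0,-0.15],[0.82,0,0,0,-0.15],[0.82,0,0,0,-0.15],[0.82,0,0,0,-0.15],[0.82,0,0,0,-0.15],[0.82,0,0,0,-0.15],[0.82,0,0,0,-0.086],[0.82,1,0,0,0],[0.82,1,0,0,0],[0.82,1,-0.1,0,0],[0.82,0.69,-0.12,0,0]]'; python3 -m jog '[[0.82,0,0,1,0],[0.82,0,0,1,0],[0.82,0,0,1,0],[0.82,0,0,1,0],[0.82,0,0,1,0],[0.82,0,0,1,0],[0.82,0,0,1,0],[0.82,0,0,1,0],[0.82,0,0,0,0],[0.82,0,0,0,0]]'
python3 -c "
from h import *
plan(.4293,.4577,.036,89.9)"
```

```text
time_s: 28.67
tool_pos: [0.4289, 0.4593, 0.2376]
tool_rot: [-180.0, 0.0, 90.0]
force: [-0.6, -0.1, -0.8]
grip_width: 0.0711
grasp_force: 0.0
time_s: 29.5
tool_pos: [0.4285, 0.4567, 0.0771]
tool_rot: [-179.9, 0.1, 89.9]
force: [-1.2, -0.3, 0.8]
grip_width: 0.0716
grasp_force: 0.0
pos [0.4285 0.4567 0.0771] yaw 89.92 -> shift units [0.057 0.046 2.053] turn deg 0.02 units 0.001
```

```bash
python3 -m jog '[[0.82,0.05,0.04,1,0],[0.82,0,0,0.6,0],[0.82,0,0,0.35,0],[0.7,0,0,0,0],[0.5,0,0,0,0],[0.1,0,0,0,0],[0.1,0,0,0,0],[0.1,0,0,0,0],[0.1,0,0,0,0],[0.1,0,0,0,0],[0.1,0,0,0,0],[0.1,0,0,0,0]]' 30;  python3 -m jog '[[0.1,0,0,0,0],[0.1,0,0,0,0],[0.1,0,0,0,0]]'
```

```text
time_s: 30.5
tool_pos: [0.4296, 0.4584, 0.0396]
tool_rot: [180.0, -0.0, 89.9]
force: [-0.7, -0.8, 1.1]
grip_width: 0.0249
grasp_force: 30.0
time_s: 30.75
tool_pos: [0.4296, 0.4585, 0.0396]
tool_rot: [180.0, -0.0, 89.9]
force: [-1.3, -0.1, 2.0]
grip_width: 0.0249
grasp_force: 30.0
```

```bash
python3 -m jog '[[0.1,0,0,-0.3,0],[0.1,0,0,-0.7,0],[0.1,0,0,-1,0],[0.1,0,0,-1,0],[0.1,0,0,-1,0],[0.1,-0.5,-0.15,0,0],[0.1,-1,-0.3,0,0],[0.1,-1,-0.3,0,0],[0.1,-1,-0.3,0,0],[0.1,-1,-0.3,0,0],[0.1,-1,-0.3,0,0],[0.1,-0.8,-0.3,0,0]]'; python3 -m jog '[[0.1,0,0,0,0.12],[0.1,0,0,0,0.12],[0.1,0,0,0,0.12],[0.1,0,0,0,0.12],[0.1,0,0,0,0.12],[0.1,0,0,0,0.12],[0.1,0,0,0,0.12],[0.1,0,0,0,0.116],[0.1,0,0,0,0],[0.1,0,0,0,0]]'
python3 - <<'E'
from h import *
plan(.3906,.3325,.071,46.9)
w=grab("side");p,ok,c=cloud(w);t=env.get_obs()['tool_pos']
m=(np.hypot(p[:,0]-.39,p[:,1]-.332)<.075)&(p[:,2]>.08)&(abs(p[:,2]-(t[2]-.028))<.006);q=p[m];A=np.c_[q[:,:2]-q[:,:2].mean(0),np.ones(len(q))];print(len(q),np.linalg.lstsq(A,q[:,2],rcond=None)[0],cv2.minAreaRect((q[:,:2]*1000).astype(np.float32)))
E
```

```text
time_s: 31.75
tool_pos: [0.3892, 0.3291, 0.1176]
tool_rot: [-179.9, 0.1, 89.9]
force: [-0.8, -0.4, -2.3]
grip_width: 0.0248
grasp_force: 30.0
time_s: 32.58
tool_pos: [0.3897, 0.3313, 0.1183]
tool_rot: [180.0, 0.1, 47.0]
force: [-0.6, -0.1, -3.2]
grip_width: 0.0246
grasp_force: 30.0
pos [0.3897 0.3313 0.1183] yaw 47.04 -> shift units [ 0.077 -0.009  2.364] turn deg 0.14 units 0.003
872 [-0.00053118 -0.00629841  0.09029377] ((389.5346984863281, 331.9327392578125), (80.14318084716797, 124.37126922607422), 47.509822845458984)
```

```bash
python3 -m jog '[[0.1,0.08,-0.01,0.4,0.01],[0.1,0,0,0.6,0],[0.1,0,0,0.4,0],[0.1,0,0,0.25,0],[0.1,0,0,0,0],[0.1,0,0,0,0]]';python3 -m jog '[[0.1,0,0,0.1,0],[0.1,0,0,0.08,0],[0.1,0,0,0,0],[0.1,0,0,0,0]]'
python3 -c "
from h import *
plan(.3906,.3325,.071,46.7)"
```

```text
time_s: 33.13
tool_pos: [0.3911, 0.3334, 0.0856]
tool_rot: [180.0, 0.1, 46.5]
force: [0.2, 1.0, -3.4]
grip_width: 0.0248
grasp_force: 30.0
time_s: 33.47
tool_pos: [0.3915, 0.3338, 0.0829]
tool_rot: [180.0, -0.0, 46.5]
force: [0.4, -0.4, -3.0]
grip_width: 0.0251
grasp_force: 30.0
pos [0.3915 0.3338 0.0829] yaw 46.47 -> shift units [-0.078  0.013  0.597] turn deg -0.23 units -0.005
```

```bash
python3 -m jog '[[0.1,-0.07,0.01,0.1,-0.005],[0.1,0,0,0.1,0],[0.1,0,0,0.1,0],[0.1,0,0,0,0],[0.1,0,0,0,0]]';python3 -m jog '[[0.1,0,0,0.08,0],[0.1,0,0,0.07,0],[0.1,0,0,0,0],[0.1,0,0,0,0]]'
python3 -c "
from h import *
plan(.3906,.3325,.071,46.7)"
```

```text
time_s: 33.88
tool_pos: [0.3904, 0.3325, 0.0766]
tool_rot: [-180.0, 0.0, 46.7]
force: [-0.7, -0.2, -1.9]
grip_width: 0.0249
grasp_force: 30.0
time_s: 34.22
tool_pos: [0.3905, 0.3325, 0.0736]
tool_rot: [180.0, 0.0, 46.7]
force: [-1.0, 0.3, -1.9]
grip_width: 0.025
grasp_force: 30.0
pos [0.3905 0.3325 0.0736] yaw 46.7 -> shift units [0.004 0.004 0.132] turn deg -0.0 units -0.0
```

Plug is entering freely (bottom about 37.5 mm, no extra force). Finishing in small steps.

```bash
python3 -m jog '[[0.1,0,0,0.05,0],[0.1,0,0,0.03,0],[0.1,0,0,0,0],[0.1,0,0,0,0]]';python3 -m jog '[[0.1,0,0,0.04,0],[0.1,0,0,0,0],[0.1,0,0,0,0]]'
```

```text
time_s: 34.55
tool_pos: [0.3906, 0.3326, 0.0722]
tool_rot: [180.0, -0.0, 46.7]
force: [0.8, 0.0, -3.3]
grip_width: 0.025
grasp_force: 30.0
time_s: 34.8
tool_pos: [0.3906, 0.3325, 0.0714]
tool_rot: [-180.0, -0.0, 46.7]
force: [0.3, -0.1, -2.5]
grip_width: 0.0253
grasp_force: 30.0
```

```bash
python3 -m jog '[[0.1,0,0,0.03,0],[0.1,0,0,0,0],[0.1,0,0,0,0]]'
```

```text
time_s: 35.05
tool_pos: [0.3906, 0.3326, 0.0711]
tool_rot: [-180.0, -0.0, 46.7]
force: [-1.3, -0.8, 0.7]
grip_width: 0.0252
grasp_force: 30.0
```

Seated (weight taken over). Release, rise, check.

```bash
python3 -m jog '[[0.1,0,0,0.02,0],[0.35,0,0,0,0],[0.6,0,0,0,0],[0.8,0,0,0,0],[0.8,0,0,0,0],[0.8,0,0,0,0],[0.8,0,0,-0.3,0],[0.8,0,0,-0.7,0],[0.8,0,0,-1,0],[0.8,0,0,-1,0],[0.8,0,0,-1,0],[0.8,0,0,-1,0]]'; python3 -m jog '[[0.8,-0.5,0,-1,0],[0.8,-1,0,-1,0],[0.8,-1,0,-1,0],[0.8,0,0,-1,0],[0.8,0,0,-1,0],[0.8,0,0,-0.5,0],[0.8,0,0,0,0],[0.8,0,0,0,0],[0.8,0,0,0,0]]'
python3 - <<'E'
from h import *
w=grab("wrist");p,ok,c=cloud(w);plan()
def rect(n,cx,cy,r,z0,z1):
    m=(np.hypot(p[:,0]-cx,p[:,1]-cy)<r)&(p[:,2]>z0)&(p[:,2]<z1)&ok;q=p[m]
    A=np.c_[q[:,:2],np.ones(len(q))];print(n,m.sum(),np.median(q[:,2]).round(4),[np.round(x,1) for x in cv2.minAreaRect((q[:,:2]*1000).astype(np.float32))],np.linalg.lstsq(A,q[:,2],rcond=None)[0][:2].round(4))
rect("lid",.39,.332,.078,.036,.05)
a=np.radians(128.8);d=p[:,:2]-[.5512,.4277];u=d@[np.cos(a),np.sin(a)]*1000;v=d@[-np.sin(a),np.cos(a)]*1000
q=(abs(u)<38)&(abs(v)<16.8)&(p[:,2]>.0335)&(p[:,2]<.042);print("blank",q.sum(),np.percentile(u[q],[1,99]),np.percentile(v[q],[1,99]),np.median(p[q,2]))
E
```

```text
time_s: 36.05
tool_pos: [0.3906, 0.3325, 0.1718]
tool_rot: [180.0, -0.0, 46.7]
force: [-0.8, 0.4, 0.3]
grip_width: 0.0697
grasp_force: 0.0
time_s: 36.8
tool_pos: [0.3559, 0.2958, 0.279]
tool_rot: [180.0, 0.1, 46.7]
force: [1.1, -0.1, 0.2]
grip_width: 0.07
grasp_force: 0.0
pos [0.3558 0.2958 0.2788] yaw 46.69 -> shift units [0. 0. 0.] turn deg 0 units 0.0
lid 5195 0.0436 [array([389.1, 331.8]), array([ 79.3, 122.5]), np.float64(46.7)] [0.003  0.0034]
blank 324 [-30.38821292  28.58583765] [ 5.35691368 15.4625361 ] 0.036540363137138265
```

```bash
python3 -c "
from cell import env
print(env.sign_off())"
```

```text
the job is handed in; nothing more can be done
None
```

The job is handed in after about 37 s: the blank lies flat and centred on the nest pad and the lid is seated square on the box (both by camera check; no verdict was returned). No bystander was touched. One deviation: I set the lid down on the mouse mat, about 4 mm above the cart top, instead of on bare cart.

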